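# Hang up the fuller ink tin

## Task

Lift the left-hand ink tin (the robot's left) clear of the table and stand it back where it was, then lift the right-hand one, to feel which is fuller; the lighter one must end upright where it was. Hook the heavier one on the rail at least 10 cm from the square stop block, on the side towards the rail's middle, and slide it along, still hooked on, until it rests gently against the block; then let go. Leave the squeegee, the jar and the pad where they are.

Things in the scene. Friction and masses are not known exactly. Their poses are not given: they have to be found in the camera images.
- tin_a: One of two outwardly identical closed white ink tins: 70 mm diameter, lid 73 mm, lid top 80 mm above the foot. One weighs 0.5 to 0.62 kg, the other 0.25 to 0.31 kg; either may stand on either side. On the lid a rigid hook of 14 mm wide steel strip lies in the tin's x-z plane, under a black upright grip tab. Origin: centre of the foot; z up, x away from the robot within 0.6 rad at the start.
- tin_a_grip (a point): Point on the grip tab of tin_a, on the tin's axis, 178 mm above its foot. The tab measures 24 mm along the tin's x and 14 mm along its y, and reaches from 140 to 195 mm above the foot: pinch it along y from above. Same axes as the tin.
- tin_a_seat (a point): Where the rail's axis lies in tin_a's hook once it hangs: on the tin's axis, 132 mm above the foot, under an inverted V. The stem runs down to the lid 11-16 mm off on the -x side; the lip, 11-16 mm off on the +x side, ends 16 mm below this point, 36 mm above the lid: the mouth faces +x. The rail passes through the mouth with the tin some 34 mm above its hanging height. Axes as the tin.
- tin_b: One of two outwardly identical closed white ink tins: 70 mm diameter, lid 73 mm, lid top 80 mm above the foot. One weighs 0.5 to 0.62 kg, the other 0.25 to 0.31 kg; either may stand on either side. On the lid a rigid hook of 14 mm wide steel strip lies in the tin's x-z plane, under a black upright grip tab. Origin: centre of the foot; z up, x away from the robot within 0.6 rad at the start.
- tin_b_grip (a point): Point on the grip tab of tin_b, on the tin's axis, 178 mm above its foot. The tab measures 24 mm along the tin's x and 14 mm along its y, and reaches from 140 to 195 mm above the foot: pinch it along y from above. Same axes as the tin.
- tin_b_seat (a point): Where the rail's axis lies in tin_b's hook once it hangs: on the tin's axis, 132 mm above the foot, under an inverted V. The stem runs down to the lid 11-16 mm off on the -x side; the lip, 11-16 mm off on the +x side, ends 16 mm below this point, 36 mm above the lid: the mouth faces +x. The rail passes through the mouth with the tin some 34 mm above its hanging height. Axes as the tin.
- rail_mid (a point): Middle of a fixed horizontal steel rail, on its axis, 177 mm above the table; 12 mm diameter, 480 mm between its two end posts (186 mm high). Its y axis runs along the rail, x points across it away from the robot, z up.
- stop: Square steel stop block fixed on the rail near one end or the other (120 to 170 mm from the middle): 28 x 28 mm across, 24 mm along the rail. Origin at its centre, on the rail's axis; same axes as the rail. A tin's hook touches it when the hook's seat point is 19 mm from this origin along the rail.
- collar: Plain round collar, 22 mm diameter, 10 mm along the rail, fixed on the rail near its other end; not the stop. Origin at its centre on the rail's axis.
- squeegee: Bystander: wooden squeegee 220 mm long lying flat on the table. Origin at its underside.
- jar: Bystander: glass jar, 76 mm diameter, 100 mm high (with brushes to 180 mm). Origin at the centre of its underside.
- pad: Bystander: closed black sketch pad 150 x 210 x 18 mm lying beyond the rail. Origin at the centre of its underside.
Not all that is in view belongs to the job. What is shaped like the tin_a but red or yellow is not meant.

How it is judged (in metres and radians):
On the way, in this order (a step that is already met when the one before it is completed fails the run):
1. the left-hand tin (y above 0) has been lifted clear of the table (over 10 mm) (((world y of tin_a_seat above 0 m and height (world z) of tin_a_seat above 0.142 m and height (world z) of tin_b_seat between 0.128 and 0.136 m and angle between tin_b_seat's own z axis and vertical below 0.08 rad) or (world y of tin_b_seat above 0 m and height (world z) of tin_b_seat above 0.142 m and height (world z) of tin_a_seat between 0.128 and 0.136 m and angle between tin_a_seat's own z axis and vertical below 0.08 rad))), for 0.1 s.
2. both tins stand on the table again (height (world z) of tin_a_seat between 0.128 and 0.136 m and angle between each of tin_a_seat, tin_b_seat's own z axis and vertical below 0.08 rad and height (world z) of tin_b_seat between 0.128 and 0.136 m), for 0.2 s.
3. the right-hand tin (y below 0) has been lifted clear of the table, the other standing on the left (((world y of tin_a_seat below 0 m and height (world z) of tin_a_seat above 0.142 m and height (world z) of tin_b_seat between 0.128 and 0.136 m and angle between tin_b_seat's own z axis and vertical below 0.08 rad and world y of tin_b_seat above 0.03 m) or (world y of tin_b_seat below 0 m and height (world z) of tin_b_seat above 0.142 m and height (world z) of tin_a_seat between 0.128 and 0.136 m and angle between tin_a_seat's own z axis and vertical below 0.08 rad and world y of tin_a_seat above 0.03 m))), for 0.1 s.
4. a tin is hooked on the rail, its seat at least 80 mm from the stop block's centre (((x of tin_a_seat in the frame of stop between -0.01 and 0.01 m and z of tin_a_seat in the frame of stop between -0.008 and 0.012 m and (y of tin_a_seat in the frame of stop above 0.08 m or y of tin_a_seat in the frame of stop below -0.08 m) and y of tin_a_seat in the frame of rail_mid between -0.22 and 0.22 m) or (x of tin_b_seat in the frame of stop between -0.01 and 0.01 m and z of tin_b_seat in the frame of stop between -0.008 and 0.012 m and (y of tin_b_seat in the frame of stop above 0.08 m or y of tin_b_seat in the frame of stop below -0.08 m) and y of tin_b_seat in the frame of rail_mid between -0.22 and 0.22 m))), for 0.1 s.
5. it has been slid up to the stop block (((x of tin_a_seat in the frame of stop between -0.01 and 0.01 m and z of tin_a_seat in the frame of stop between -0.008 and 0.012 m and y of tin_a_seat in the frame of stop between -0.0235 and 0.0235 m) or (x of tin_b_seat in the frame of stop between -0.01 and 0.01 m and z of tin_b_seat in the frame of stop between -0.008 and 0.012 m and y of tin_b_seat in the frame of stop between -0.0235 and 0.0235 m))), for 0.2 s.
At the end, for the whole second after the job is handed in: The heavier tin hangs still from the rail by its hook, within 8.6 degrees of upright, hook against the stop block (gap under 4.5 mm); the lighter tin (known by its weight on the table, under 4 N) stands upright on the table within 40 mm of where it began (((x of tin_a_seat in the frame of stop between -0.01 and 0.01 m and z of tin_a_seat in the frame of stop between -0.008 and 0.012 m and y of tin_a_seat in the frame of stop between -0.0235 and 0.0235 m and angle between tin_a_seat's own z axis and vertical below 0.15 rad and linear speed of tin_a below 0.03 m/s and linear speed of tin_b below 0.02 m/s and height (world z) of tin_b_seat between 0.128 and 0.136 m and angle between tin_b_seat's own z axis and vertical below 0.08 rad and distance of tin_b_seat from where it was at the start of the episode below 0.04 m and contact force between tin_b and anything else below 4 N) or (x of tin_b_seat in the frame of stop between -0.01 and 0.01 m and z of tin_b_seat in the frame of stop between -0.008 and 0.012 m and y of tin_b_seat in the frame of stop between -0.0235 and 0.0235 m and angle between tin_b_seat's own z axis and vertical below 0.15 rad and linear speed of tin_b below 0.03 m/s and linear speed of tin_a below 0.02 m/s and height (world z) of tin_a_seat between 0.128 and 0.136 m and angle between tin_a_seat's own z axis and vertical below 0.08 rad and distance of tin_a_seat from where it was at the start of the episode below 0.04 m and contact force between tin_a and anything else below 4 N))); the robot touches nothing.
It fails at once if a tin is carried unhooked over the rail within 60 mm of the stop block's centre instead of being slid there ((y of tin_a_seat in the frame of stop between -0.06 and 0.06 m and x of tin_a_seat in the frame of stop between -0.01 and 0.01 m and z of tin_a_seat in the frame of stop between 0.024 and 0.12 m) or (y of tin_b_seat in the frame of stop between -0.06 and 0.06 m and x of tin_b_seat in the frame of stop between -0.01 and 0.01 m and z of tin_b_seat in the frame of stop between 0.024 and 0.12 m)).
It fails at once if a tin is driven hard into the stop block (over 40 N) (contact force between any of tin_a, tin_b and stop above 40 N).
It fails at once if the squeegee, the jar or the pad is moved more than 30 mm (distance of any of squeegee, jar, pad from where it was at the start of the episode above 0.03 m).
It also fails if it takes over 72 s, if anything falls off the work surface, if the arm or the gripper's body presses on something with over 40 N, if the wrist force passes 120 N, or if a joint passes its speed limit or range.

## Robot

A 6-joint arm with a two-finger parallel gripper is mounted at the origin on the work surface. World frame = base frame: x ahead of the robot, y to its left, z up, the work surface at z = 0. Lengths are in m, angles in degrees, forces in N, time in s.
With the tool pointing down it reaches from about 0.325 to 0.925 m from the base axis. Payload 3.1 kg.
Tool frame: the origin (TCP) lies midway between the tips of the shut fingers; the grasp point (between the pads) lies 19 mm behind it; z points along the fingers, y is the direction in which the jaws open and shut (so a half turn about z gives the same grasp; the last joint's range is limited). The gripper opens to 85 mm and grips with 20 to 120 N. Pads are 22 mm wide; open, the fingers measure 114 mm over their backs; the gripper's body (76 mm by 85 mm) begins 54 mm behind the grasp point. The pads swing forward as they close: fully open they stand 13 mm farther back than shut.
Start: joints at [65.707, 12.427, 92.441, -0, 75.132, -6.429], TCP at [0.192, 0.595, 0.231] pointing down, gripper open.
Joint ranges: [-157.48, 157.48], [-44.54, 120.13], [17.64, 146.25], [-64.5, 244.5], [7.68, 150.69], [-147.95, 147.95]. Speed limits (degrees/s): [159.86, 159.86, 180, 180, 180, 180].

## Interface

Orientations are given as [roll, pitch, yaw] about the fixed x, y, z axes, in that order (R = Rz(yaw) Ry(pitch) Rx(roll)).
In Python, from bench import manip, eoat, readout, imaging, boxes_of, trace, place_of gives the robot as it stands. The module is installed in compiled form; this text tells all that it offers. Calls block until the motion is done:
- manip.reach(position, orientation): joint-space move of the TCP to a pose.
- manip.line_to(position, vel=0.15, orientation=None, threshold=None): straight line of the TCP; orientation=None keeps the orientation; vel is the mean speed in m/s. With threshold (N) it stops when the force on the tool has changed by that much, and returns True; else False.
- manip.goto_joints(angles): joint-space move.
- eoat.gripper_to(opening, force=None): finger opening in m; force is the grip in N (None keeps the last); returns when the fingers have stopped.
- manip.dwell(seconds).
- manip.inverse_kinematics(position, orientation): joint angles nearest the present ones, or None.
- readout.read_state(): the state.
- imaging.capture(name): name is "side" or "top" or "wrist"; returns a dict with "pixels" (400x640x3 uint8, red, green, blue), "camera_matrix" (3x3 intrinsics, pixels), "k1" (the pictures are not rectified: a ray, as slopes to the right and down, at radius r is drawn at 1 + k1 r^2 times it, then the intrinsics apply), "R" (3x3) and "t" (3): a world point X has camera coordinates R X + t. Camera axes: x right, y down, z forward; pixel columns grow to the right and rows downward; lengths in m; the calibration is good to about 2 mm. A picture is of the moment at which its call begins. There is no depth.
A pose or a line that the arm cannot do raises manip.IKError and nothing moves.
- manip.hand_in(): hands the job in, once; it reports no verdict.
Trained networks look in the newest picture that a camera, given by its name, has taken for a name from the list of things; names that differ only in an ending like _2 or _b are one class to them, and where a whole thing is asked for, a point or a joint stands for the part that bears it (a point fixed in the world has none). Each returns a list of dicts, best first, with "conf" (0 to 1); they miss things now and then, are a little off and sometimes report something else, mostly with a low value. They report only what shows in the picture. A call takes as long as a camera call. They do not tell look-alikes from the thing itself.
- boxes_of(camera, query): "centre" ([column, row] in pixels, amid what is visible of it).
- trace(camera, query): "pixels" (400x640 bool, what is visible of it) and "centre" ([column, row] in pixels, amid what is visible of it).
- place_of(camera, query): "centre" ([column, row] in pixels: a listed point, or the origin of a listed thing).
The state is a dict: "clock": time; "q": joint angles; "joint_velocities": joint speeds; "effort": joint torques, N m; "ee_pos": TCP position; "tcp_rot": TCP orientation; "contact_force": force on the tool from outside, world axes, zero at the start; "torque": the same for the moment, N m; "grip_width": finger opening in m.
Only numpy, scipy, OpenCV 4.12 (cv2) and the standard library are available. Lean on these libraries where they do the work, as an engineer would, in place of code of your own. Each camera call takes 0.05 s, during which the arm holds its last target. There are 200 camera calls.

## Working session

There is one attempt and no reset: what is moved stays moved. The work goes in short steps, each a Python script; the robot and the scene stay as the last script left them, time stands still between calls to the robot, and variables do not carry over. Pictures are saved under pics/ and viewed, about 8 in all and at most 12, crops included, and the job is handed in when it is done.

```bash
mkdir -p pics; cat > h.py <<'E'
import numpy as np, cv2
from bench import manip, eoat, readout, imaging, boxes_of, trace, place_of
def snap(c,fn=None):
    d=imaging.capture(c)
    if fn: cv2.imwrite('pics/'+fn,d['pixels'][:,:,::-1])
    return d
def ray(d,px):
    K=np.array(d['camera_matrix']);a=cv2.undistortPoints(np.array([[px]],float),K,np.array([d['k1'],0,0,0,0.]))[0,0]
    R=np.array(d['R']);o=-R.T@np.array(d['t']);v=R.T@np.array([a[0],a[1],1]);return o,v/np.linalg.norm(v)
def atz(d,px,z):
    o,v=ray(d,px);return o+v*(z-o[2])/v[2]
def tri(rs):
    A=np.zeros((3,3));b=np.zeros(3)
    for o,v in rs:
        P=np.eye(3)-np.outer(v,v);A+=P;b+=P@o
    X=np.linalg.solve(A,b);return X,[float(np.linalg.norm((np.eye(3)-np.outer(v,v))@(X-o))) for o,v in rs]
def proj(d,X):
    K=np.array(d['camera_matrix']);return cv2.projectPoints(np.array([X],float),cv2.Rodrigues(np.array(d['R']))[0],np.array(d['t'],float),K,np.array([d['k1'],0,0,0,0.]))[0][0,0]
E
python3 - <<'E'
from h import *
np.set_printoptions(precision=3,suppress=True)
Z=dict(tin_a=0,tin_a_grip=.178,tin_a_seat=.132,rail_mid=.177,stop=.177,collar=.177,squeegee=0,jar=0,pad=0)
for c in('top','side'):
    d=snap(c,c+'0.png'); print(c,-np.array(d['R']).T@d['t'])
    for q,z in Z.items():
        for r in place_of(c,q)[:4]: print(q,np.round(r['conf'],2),np.round(r['centre'],1),atz(d,r['centre'],z))
print(readout.read_state())
E
```

```text
top [ 0.325 -0.024  1.411]
tin_a 0.92 [316.2 258.3] [ 0.436 -0.002  0.   ]
tin_a 0.89 [231.4 249.1] [0.466 0.232 0.   ]
tin_a 0.77 [374.4 260. ] [ 0.428 -0.163  0.   ]
tin_a 0.66 [291.6 296.7] [0.333 0.066 0.   ]
tin_a_grip 0.89 [219.9 239.7] [0.471 0.228 0.178]
tin_a_grip 0.73 [320.8 247.4] [ 0.448 -0.017  0.178]
tin_a_grip 0.68 [454.1 257.4] [ 0.418 -0.338  0.178]
tin_a_grip 0.65 [271.4 244.9] [0.456 0.103 0.178]
tin_a_seat 0.89 [272.1 250.4] [0.447 0.106 0.132]
tin_a_seat 0.81 [288.6 294. ] [0.339 0.065 0.132]
tin_a_seat 0.63 [320.8 248.5] [ 0.45  -0.016  0.132]
tin_a_seat 0.63 [226.8 239.7] [0.476 0.22  0.132]
rail_mid 0.78 [306.  174.9] [0.63  0.017 0.177]
stop 0.6 [360.7 175.6] [ 0.625 -0.119  0.177]
stop 0.31 [382.7 256.5] [ 0.423 -0.166  0.177]
collar 0.58 [247.4 179.6] [0.62  0.163 0.177]
squeegee 0.85 [455.4 260.6] [ 0.423 -0.386  0.   ]
jar 0.69 [178.1 235.6] [0.506 0.381 0.   ]
pad 0.61 [289.1 129.4] [0.81  0.071 0.   ]
side [ 0.54  -0.929  0.929]
tin_a 0.9 [275.3 234.7] [ 0.443 -0.01   0.   ]
tin_a 0.75 [279.  211.4] [0.451 0.089 0.   ]
tin_a 0.69 [289.  181.2] [ 0.48   
[... 488 characters left out ...]
75. ] [0.625 0.034 0.177]
stop 0.72 [349.6 215.5] [ 0.641 -0.128  0.177]
collar 0.37 [339.6 148.8] [0.638 0.158 0.177]
squeegee 0.79 [265.1 351.9] [ 0.431 -0.387  0.   ]
jar 0.67 [299.5 154.4] [0.516 0.387 0.   ]
pad 0.76 [398.2 209.9] [0.816 0.078 0.   ]
{'clock': 1.0, 'q': array([65.709, 12.426, 92.442, -0.002, 75.133, -6.428]), 'joint_velocities': array([ 0.082,  0.019,  0.094,  0.132, -0.028,  0.025]), 'effort': array([ -0.001, -39.689, -30.427,  -0.   ,   0.001,   0.   ]), 'ee_pos': array([0.192, 0.595, 0.231]), 'tcp_rot': array([-179.999,    0.001,  162.138]), 'contact_force': array([-0.646, -0.154,  0.047]), 'torque': array([-0.019, -0.005, -0.013]), 'grip_width': 0.08549198017831332}
```

```bash
python3 - <<'E'
import cv2
a=cv2.imread('pics/top0.png')[100:340,150:490]; b=cv2.imread('pics/side0.png')[110:380,190:460]
cv2.imwrite('pics/t1.png',cv2.resize(a,None,fx=2.3,fy=2.3,interpolation=2));cv2.imwrite('pics/s1.png',cv2.resize(b,None,fx=2.2,fy=2.2,interpolation=2))
E
```

```text
(no output)
```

View pics/t1.png

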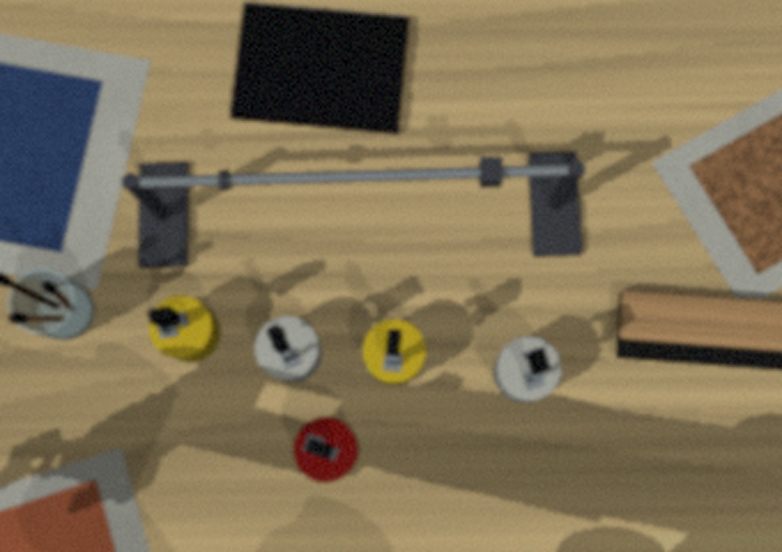

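View pics/s1.png

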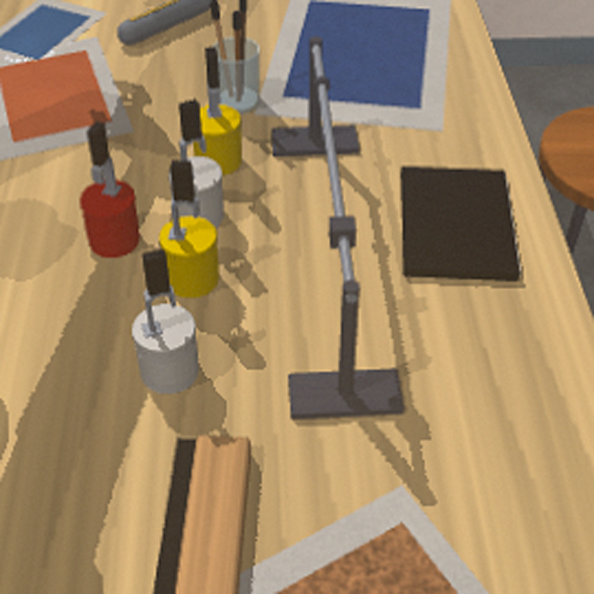

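Candidates (top picture): white at (275,250) and (379,260); yellow at (230,241) and (321,252); red at (291,296). The two whites fit: left ≈(0.45,0.105), right ≈(0.43,-0.165). The stop is the square block at (363,175), on the right (y≈-0.12), and the round collar is on the left. Next I'll look at these from close by.

```bash
python3 - <<'E'
from h import *
import pickle
np.set_printoptions(precision=4,suppress=True)
out=[];ims=[]
for n,p,qs in (('L',(.42,.105,.36),{'tin_a_grip':.178,'tin_a_seat':.132,'tin_a':0}),('R',(.40,-.165,.36),{'tin_a_grip':.178,'tin_a_seat':.132,'tin_a':0}),('S',(.57,-.06,.36),{'stop':.177,'rail_mid':.177})):
    manip.reach(list(p),[180,0,180]); s=readout.read_state()
    d=snap('wrist',f'w{n}.png'); out.append((n,d));ims.append(d['pixels'][:,:,::-1])
    print(n,s['clock'],s['q'],s['ee_pos'],'cam',-np.array(d['R']).T@d['t'])
    for q,z in qs.items():
        for r in place_of('wrist',q)[:3]: print(q,round(r['conf'],2),np.round(r['centre'],1),atz(d,r['centre'],z))
pickle.dump(out,open('w.pkl','wb'))
cv2.imwrite('pics/w3.png',cv2.resize(np.vstack(ims[:2]),(480,600)))
E
```

```text
L 3.0 [  4.7864 -16.5979 107.0365   0.0164  89.5814 -85.2578] [0.4199 0.1055 0.3598] cam [0.3547 0.1049 0.5022]
tin_a_grip 0.75 [319.1 207.5] [0.4526 0.1044 0.178 ]
tin_a_grip 0.66 [191.2 199.7] [ 0.4448 -0.0177  0.178 ]
tin_a_grip 0.66 [271.7  83.2] [0.339 0.063 0.178]
tin_a_seat 0.92 [429.8 218.4] [0.4792 0.2266 0.132 ]
tin_a_seat 0.89 [273.5  87.3] [0.3407 0.0587 0.132 ]
tin_a_seat 0.83 [207.9 189.6] [ 0.4462 -0.0159  0.132 ]
tin_a 0.76 [290.5  87.3] [0.3357 0.0654 0.    ]
tin_a 0.68 [401.6 186.6] [0.4746 0.2247 0.    ]
tin_a 0.65 [233.8 164.7] [ 0.442  -0.0186  0.    ]
R 4.25 [ -31.6642  -16.6567  107.0645    0.0464   89.6044 -121.6951] [ 0.4002 -0.1643  0.36  ] cam [ 0.3349 -0.165   0.5024]
tin_a_grip 0.88 [468.2 218.4] [ 0.4444 -0.0208  0.178 ]
tin_a_grip 0.79 [575.  106.8] [0.3393 0.0639 0.178 ]
tin_a_grip 0.63 [592.7 223.8] [0.4502 0.1022 0.178 ]
tin_a_seat 0.82 [563.7 210.3] [0.4507 0.1045 0.132 ]
tin_a_seat 0.69 [539.9 105.3] [0.3385 0.0599 0.132 ]
tin_a_seat 0.61 [454.7 206.6] [ 0.4462 -0.0167  0.132 ]
tin_a 0.82 [418.8 179. ] [ 0.4439 -0.0204  0.    ]
tin_a 0.78 [581.4 201.8] [0.4787 0.2248 0.    ]
tin_a 0.67 [503.2 186.1] [0.4546 0.1044 0.    ]
S 5.2667 [ -13.0304    1.7622   90.6078   -0.0628   87.699  -103.0556] [ 0.5694 -0.0603  0.3598] cam [ 0.5042 -0.0607  0.5023]
stop 0.93 [254.  234.6] [ 0.6299 -0.1256  0.177 ]
rail_mid 0.74 [405.9 230.7] [0.626  0.0234 0.177 ]
rail_mid 0.67 [513.7  40.6] [0.4533 0.1051 0.177 ]
```

View pics/w3.png

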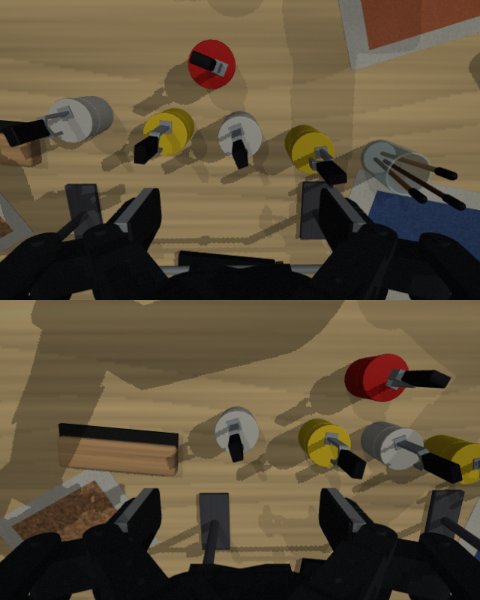

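View pics/wS.png

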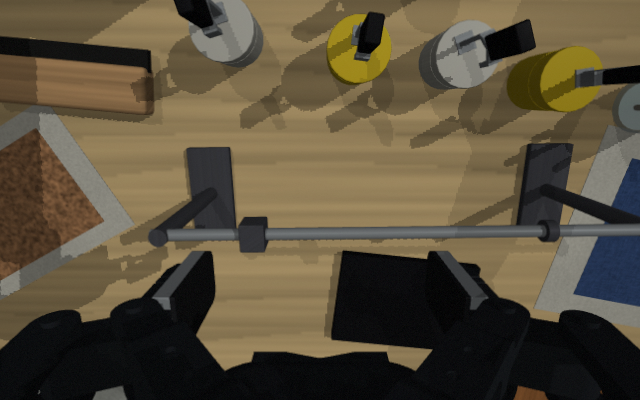

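The wrist picture shows the white tins at px (319,207) and about (315,180) in their own views, both with dark tabs. The stop is at (254,235) and the round collar at (549,231). To get tin yaws, I'll fit the known tab box to the dark tab silhouettes in all views.

```bash
cat > fit.py <<'E'
from h import *
from scipy.optimize import minimize
def hullmask(d,x,y,yaw,z0=.140,z1=.195,S=4):
    c,s=np.cos(yaw),np.sin(yaw);P=[]
    for a in(-.012,.012):
        for b in(-.007,.007):
            for z in(z0,z1): P.append([x+c*a-s*b,y+s*a+c*b,z])
    K=np.array(d['camera_matrix']);p=cv2.projectPoints(np.array(P),cv2.Rodrigues(np.array(d['R']))[0],np.array(d['t'],float),K,np.array([d['k1'],0,0,0,0.]))[0][:,0]
    return cv2.convexHull(p.astype(np.float32))
def fit(views,x,y):
    obs=[]
    for d in views:
        u=proj(d,[x,y,.168]); h=hullmask(d,x,y,0)[:,0]; R=int(max(np.ptp(h[:,0]),np.ptp(h[:,1]))*.9)+6
        if not(0<=u[0]<640 and 0<=u[1]<400): continue
        m=(d['pixels'].max(2)<62).astype(np.uint8)
        n,l,st,ce=cv2.connectedComponentsWithStats(m)
        ids=[i for i in range(1,n) if 15<st[i,4]<6000]
        if not ids: continue
        i=min(ids,key=lambda i:np.hypot(*(ce[i]-u))); e=np.hypot(*(ce[i]-u))
        if e>R*.7: continue
        b=(l==i); x0,y0=max(int(u[0])-R,0),max(int(u[1])-R,0); b=b[y0:y0+2*R,x0:x0+2*R].astype(np.float32)
        obs.append((d,b,x0,y0))
    def cost(p,each=False):
        C=[]
        for d,b,x0,y0 in obs:
            S=4;h=(hullmask(d,*p)-[x0,y0]+.5)*S
            M=np.zeros((b.shape[0]*S,b.shape[1]*S),np.uint8);cv2.fillPoly(M,[np.round(h).astype(np.int32)],1)
            M=cv2.resize(M.astype(np.float32),b.shape[::-1],interpolation=cv2.INTER_AREA)
            C.append(1-np.minimum(M,b).sum()/np.maximum(M,b).sum())
        return C if each else float(np.mean(C))
    best=None
    for y0 in np.radians(np.arange(-35,36,10)):
        r=minimize(cost,[x,y,y0],method='Nelder-Mead',options=dict(initial_simplex=[[x,y,y0],[x+.006,y,y0],[x,y+.006,y0],[x,y,y0+.15]],xatol=1e-4,fatol=1e-4))
        print('  yaw0 %.0f -> %.1f deg cost %.3f'%(np.degrees(y0),np.degrees(r.x[2]),r.fun))
        if best is None or r.fun<best.fun: best=r
    return best.x,cost(best.x,True)
E
python3 - <<'E'
from fit import *
import pickle
np.set_printoptions(precision=4,suppress=True)
V=[d for _,d in pickle.load(open('w.pkl','rb'))]
for c in('top','side'):
    d=imaging.capture(c);d['pixels']=cv2.imread(f'pics/{c}0.png')[:,:,::-1];V.append(d)
pickle.dump(V,open('V.pkl','wb'))
for n,x,y in(('L',.4526,.1044),('R',.43,-.165)): print(n,*fit(V,x,y))
d=V[2];print([atz(d,p,.177) for p in((166,235.5),(540,231),(410,231.8),(548,231),(254,234.6))])
E
```

```text
yaw0 -35 -> 19.9 deg cost 0.261
  yaw0 -25 -> 17.9 deg cost 0.263
  yaw0 -15 -> 19.8 deg cost 0.265
  yaw0 -5 -> 17.4 deg cost 0.264
  yaw0 5 -> 19.2 deg cost 0.261
  yaw0 15 -> 20.0 deg cost 0.261
  yaw0 25 -> 19.1 deg cost 0.261
  yaw0 35 -> 19.9 deg cost 0.262
L [0.4522 0.1047 0.3468] [np.float32(0.10151595), np.float32(0.3978929), np.float32(0.16403097), np.float32(0.3906911), np.float32(0.2483986)]
  yaw0 -35 -> 16.7 deg cost 0.239
  yaw0 -25 -> 18.5 deg cost 0.239
  yaw0 -15 -> -0.2 deg cost 0.269
  yaw0 -5 -> 10.7 deg cost 0.240
  yaw0 5 -> 19.2 deg cost 0.242
  yaw0 15 -> 22.8 deg cost 0.249
  yaw0 25 -> 14.8 deg cost 0.236
  yaw0 35 -> 15.2 deg cost 0.237
R [ 0.4235 -0.1695  0.259 ] [np.float32(0.2781939), np.float32(0.12960017), np.float32(0.16035175), np.float32(0.34437084), np.float32(0.26628196)]
[array([ 0.6309, -0.2124,  0.177 ]), array([0.6265, 0.1555, 0.177 ]), array([0.6271, 0.0275, 0.177 ]), array([0.6265, 0.1634, 0.177 ]), array([ 0.6299, -0.1256,  0.177 ])]
```

```bash
python3 - <<'E'
from fit import *
import pickle
V=pickle.load(open('V.pkl','rb'))
rows=[]
for (x,y,yw),vs in (((.4522,.1047,.347),(0,2,4)),((.4235,-.1695,.26),(1,2,4))):
    r=[]
    for v in vs:
        d=V[v];im=d['pixels'][:,:,::-1].copy();u=proj(d,[x,y,.14]);R=42;S=6
        a,b=[int(max(0,q-R)) for q in u];a=min(a,640-2*R)
        c=cv2.resize(im[b:b+2*R,a:a+2*R],None,fx=S*.52,fy=S*.52,interpolation=2);S=S*.52
        h=np.round((hullmask(d,x,y,yw)-[a,b]+.5)*S).astype(np.int32);cv2.polylines(c,[h],True,(0,0,255),1)
        # tin x axis arrow on lid
        q=[tuple(int(k) for k in (proj(d,[x+k*np.cos(yw),y+k*np.sin(yw),.08])-[a,b]+.5)*S) for k in(-.036,.036)]
        cv2.line(c,q[0],q[1],(0,255,0),1); r.append(cv2.resize(c,(262,262)))
    rows.append(np.hstack(r))
cv2.imwrite('pics/ov.png',np.vstack(rows))
E
```

```text
(no output)
```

View pics/ov.png

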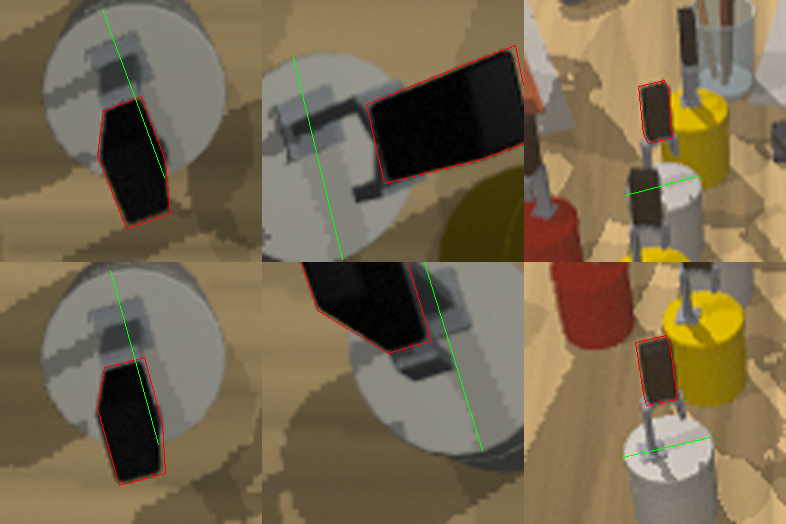

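The overlay fits well in the clear views: L is at (0.452,0.105) with yaw 20°, R at (0.4235,-0.1695) with yaw 15°, and both show white lids. Now I'll lift the left tin, weigh it and stand it back.

```bash
cat >> h.py <<'E'
def fz():
    manip.dwell(.25); f=[]
    for _ in range(5): f.append(readout.read_state()['contact_force']); manip.dwell(.03)
    return np.mean(f,0)
def grab(x,y,yawdeg,z=.160):
    eoat.gripper_to(.045,60)
    o=[180,0,180+yawdeg]
    manip.reach([x,y,.30],o)
    hit=manip.line_to([x,y,z],vel=.12,threshold=10); f0=fz()
    eoat.gripper_to(0,60); w=readout.read_state()['grip_width']
    print('hit',hit,'width',w,'f0',f0,'fgrip',fz())
    manip.line_to([x,y,z+.035],vel=.08); f1=fz()
    print('lifted',f1,'weight',f0[2]-f1[2],readout.read_state()['clock'])
E
python3 - <<'E'
from h import *
np.set_printoptions(precision=3,suppress=True)
x,y=.4522,.1047
grab(x,y,20)
d=snap('side','lift1.png')
manip.line_to([x,y,.1605],vel=.05,threshold=None); print('down',fz())
eoat.gripper_to(.045); manip.dwell(.2)
manip.line_to([x,y,.30],vel=.15)
d=snap('side','after1.png'); s=readout.read_state(); print(s['clock'],s['grip_width'])
for r in place_of('side','tin_a_seat')[:5]: print(round(r['conf'],2),atz(d,r['centre'],.132))
a=[cv2.imread('pics/'+n)[80:330,190:420] for n in('lift1.png','after1.png')]
cv2.imwrite('pics/l.png',cv2.resize(np.hstack(a),None,fx=1.7,fy=1.7))
E
```

```text
hit False width 0.013518645843788167 f0 [-0.145  0.179  0.042] fgrip [ 1.075  0.948 -0.544]
lifted [ 0.427  0.078 -5.12 ] weight 5.162759369122745 10.3833
down [-0.222  0.042 -5.611]
13.4333 0.044665586032684244
0.92 [ 0.443 -0.007  0.132]
0.91 [0.474 0.224 0.132]
0.65 [0.334 0.054 0.132]
0.59 [0.454 0.095 0.132]
```

View pics/l.png

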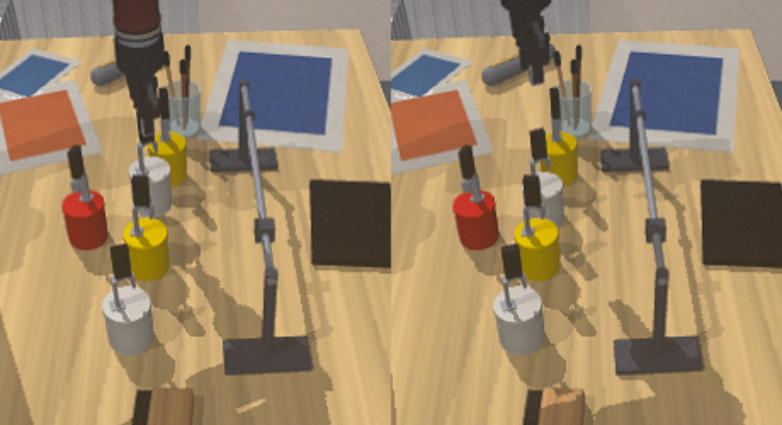

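The left tin was lifted (weight 5.2 N, so it is the heavy one) and stands upright again. Next I'll lift and stand back the right one.

```bash
python3 - <<'E'
from h import *
np.set_printoptions(precision=3,suppress=True)
x,y=.4235,-.1695
grab(x,y,15)
manip.line_to([x,y,.1605],vel=.05); print('down',fz())
eoat.gripper_to(.045); manip.dwell(.2)
manip.line_to([x,y,.30],vel=.15)
# look again at left tin and stop from near
manip.reach([.42,.105,.36],[180,0,180]); dL=snap('wrist','wL2.png')
import pickle;pickle.dump(dL,open('wL2.pkl','wb'))
d=snap('top','top2.png'); print(readout.read_state()['clock'])
from fit import fit
print(fit([dL],.4522,.1047))
E
```

```text
hit False width 0.013250452299669067 f0 [ 0.073 -0.436  0.026] fgrip [ 0.377 -0.63   0.577]
lifted [-0.431 -0.377 -2.586] weight 2.6119554533158174 18.3083
down [-0.176 -0.325 -2.602]
22.4417
  yaw0 -35 -> 16.3 deg cost 0.097
  yaw0 -25 -> 14.8 deg cost 0.095
  yaw0 -15 -> 14.8 deg cost 0.100
  yaw0 -5 -> 16.4 deg cost 0.101
  yaw0 5 -> 16.1 deg cost 0.097
  yaw0 15 -> 15.9 deg cost 0.098
  yaw0 25 -> 14.9 deg cost 0.097
  yaw0 35 -> 16.2 deg cost 0.097
(array([0.452, 0.104, 0.258]), [np.float32(0.09494382)])
```

Right tin: 2.6 N, the lighter one, set back. Left is heavier, so I'll carry that to the rail and stop with its mouth over the rail for a check.

```bash
python3 - <<'E'
from h import *
np.set_printoptions(precision=3,suppress=True)
grab(.4521,.1045,19)
o=[180,0,180.7]; yh=.005; xr=.6275-.012*yh
manip.line_to([.4521,.1045,.245],vel=.15)
manip.line_to([.54,.09,.245],vel=.15,orientation=o)
manip.line_to([.56,yh,.239],vel=.15)
print('hit',manip.line_to([xr,yh,.239],vel=.06,threshold=5),fz())
s=readout.read_state();print(s['clock'],s['ee_pos'],s['tcp_rot'],s['grip_width'])
a=[snap(c)['pixels'][b:b+150,e:e+200,::-1] for c,b,e in(('side',110,240),('top',100,220))]
cv2.imwrite('pics/ins.png',cv2.resize(np.vstack(a),None,fx=2,fy=2,interpolation=2))
E
```

```text
hit False width 0.01338238609794614 f0 [ 0.092  0.12  -0.342] fgrip [0.405 0.713 0.275]
lifted [ 0.196 -0.072 -5.436] weight 5.094452615359154 26.6167
hit False [ 0.198 -0.303 -5.606]
30.2667 [0.627 0.005 0.239] [ 180.       0.003 -179.3  ] 0.0133132153673982
```

View pics/ins.png

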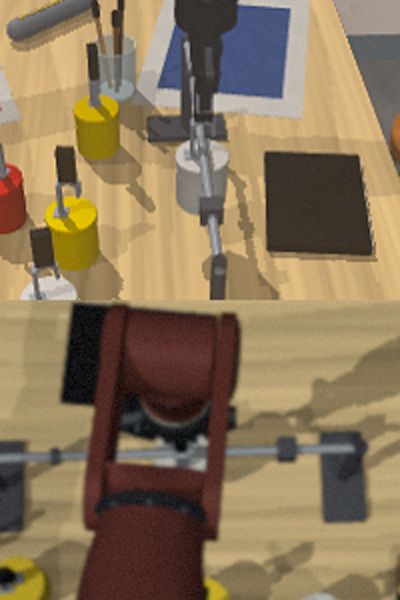

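The tin sits over the rail line with the rail passing between hook and lid, and no contact force. Now I'll lower it.

```bash
python3 - <<'E'
from h import *
np.set_printoptions(precision=3,suppress=True)
x,y,_=readout.read_state()['ee_pos']
print('hit',manip.line_to([x,y,.214],vel=.05,threshold=3),readout.read_state()['ee_pos'])
print('hit',manip.line_to([x,y,.200],vel=.02,threshold=3),fz())
s=readout.read_state();print(s['clock'],s['ee_pos'])
im=snap('side')['pixels'][120:250,260:400,::-1]
cv2.imwrite('pics/low.png',cv2.resize(im,None,fx=4,fy=4,interpolation=2))
E
```

```text
hit False [0.627 0.005 0.214]
hit True [-0.102  0.169  6.308]
31.9333 [0.628 0.005 0.205]
```

View pics/low.png

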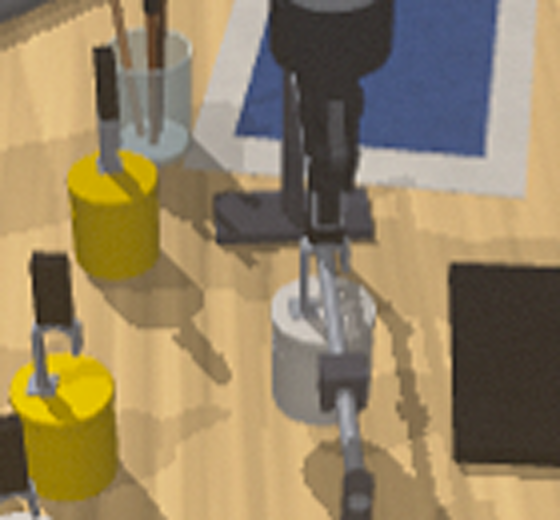

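Hooked: contact came at z=0.205 as predicted, with no side force. I'll ease the pressure, then slide toward the stop, slowly at the end.

```bash
python3 - <<'E'
from h import *
np.set_printoptions(precision=3,suppress=True)
x,y,z=readout.read_state()['ee_pos']
z+=.0006; manip.line_to([x,y,z],vel=.02); print(fz())
X=lambda yy:x-.012*(yy-y)
print('a',manip.line_to([X(-.09),-.09,z],vel=.06,threshold=10),readout.read_state()['ee_pos'],fz())
h=manip.line_to([X(-.128),-.128,z],vel=.012,threshold=4); s=readout.read_state()
print('b',h,s['ee_pos'],fz(),s['clock'])
im=snap('side')['pixels'][130:260,270:410,::-1]
cv2.imwrite('pics/sl.png',cv2.resize(im,None,fx=4,fy=4,interpolation=2))
E
```

```text
[-0.083  0.015 -4.268]
a False [ 0.629 -0.09   0.206] [-0.099  0.244 -5.36 ]
b True [ 0.628 -0.106  0.205] [0.238 0.08  6.187] 36.5417
```

View pics/sl.png

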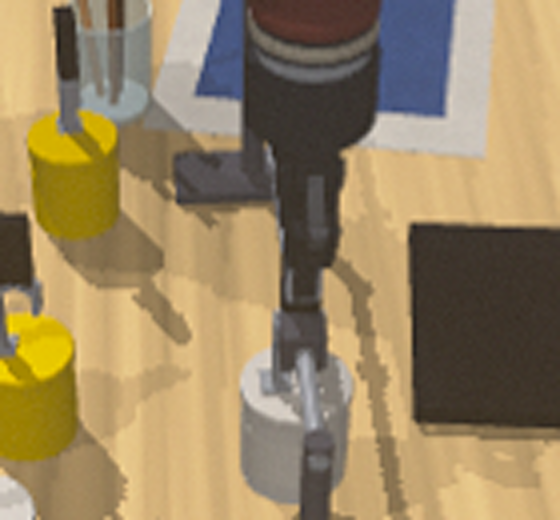

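The stop point (y=-0.106) matches the expected contact (-0.1066), but the force is vertical, not sideways. I'll ease up and press on gently to confirm contact with the block.

```bash
python3 - <<'E'
from h import *
np.set_printoptions(precision=4,suppress=True)
x,y,z=readout.read_state()['ee_pos']; print(x,y,z)
z+=.0005; manip.line_to([x,y,z],vel=.02); print(fz())
for k in range(10):
    y-=.001; h=manip.line_to([x,y,z],vel=.012,threshold=6); f=fz(); p=readout.read_state()['ee_pos']; print(h,p,f)
    if f[1]>2.5: break
print(readout.read_state()['clock'])
E
```

```text
0.6284071091552228 -0.10610005608072456 0.2049180849341855
[ 0.9337 -0.7821 -1.1736]
False [ 0.6283 -0.1064  0.2051] [ 1.3944  3.5804 -2.5298]
38.4417
```

Side force is now 3.6 N at y=-0.1064, so it is resting against the block. Release and retreat.

```bash
python3 - <<'E'
from h import *
np.set_printoptions(precision=4,suppress=True)
x,y,z=readout.read_state()['ee_pos']
eoat.gripper_to(.045); manip.dwell(.3)
manip.line_to([x,y,.32],vel=.12)
manip.reach([.42,-.02,.36],[180,0,180]); manip.dwell(.5)
d=snap('side');t=snap('top')
for c,dd in(('side',d),('top',t)):
    for q,zz in(('stop',.177),('tin_a_seat',.177)):
        print(c,q,[(round(r['conf'],2),atz(dd,r['centre'],zz)) for r in (imaging and place_of(c,q))[:5]])
from fit import fit
print(fit([d,t],.4235,-.1695))
a=cv2.resize(d['pixels'][130:310,230:410,::-1],None,fx=3,fy=3,interpolation=2)
b=cv2.resize(t['pixels'][130:310,330:415,::-1],None,fx=3,fy=3,interpolation=2)
cv2.imwrite('pics/end.png',np.hstack([a,b])); print(readout.read_state()['clock'])
E
```

```text
side stop [(0.48, array([ 0.6321, -0.1247,  0.177 ]))]
side tin_a_seat [(0.81, array([ 0.4542, -0.0625,  0.177 ])), (0.76, array([ 0.629 , -0.1064,  0.177 ])), (0.68, array([0.3431, 0.0127, 0.177 ])), (0.57, array([0.4745, 0.1628, 0.177 ]))]
top stop [(0.71, array([ 0.634 , -0.1273,  0.177 ])), (0.24, array([ 0.4179, -0.1519,  0.177 ]))]
top tin_a_seat [(0.67, array([ 0.6273, -0.1011,  0.177 ])), (0.66, array([0.4784, 0.2247, 0.177 ])), (0.58, array([0.344 , 0.0561, 0.177 ]))]
  yaw0 -35 -> 16.2 deg cost 0.573
  yaw0 -25 -> 6.5 deg cost 0.570
  yaw0 -15 -> 8.3 deg cost 0.570
  yaw0 -5 -> 9.5 deg cost 0.568
  yaw0 5 -> 10.5 deg cost 0.571
  yaw0 15 -> 12.0 deg cost 0.567
  yaw0 25 -> 26.7 deg cost 0.570
  yaw0 35 -> 30.0 deg cost 0.568
(array([ 0.4245, -0.167 ,  0.2102]), [np.float32(0.7661891), np.float32(0.36717206)])
41.975
```

View pics/end.png

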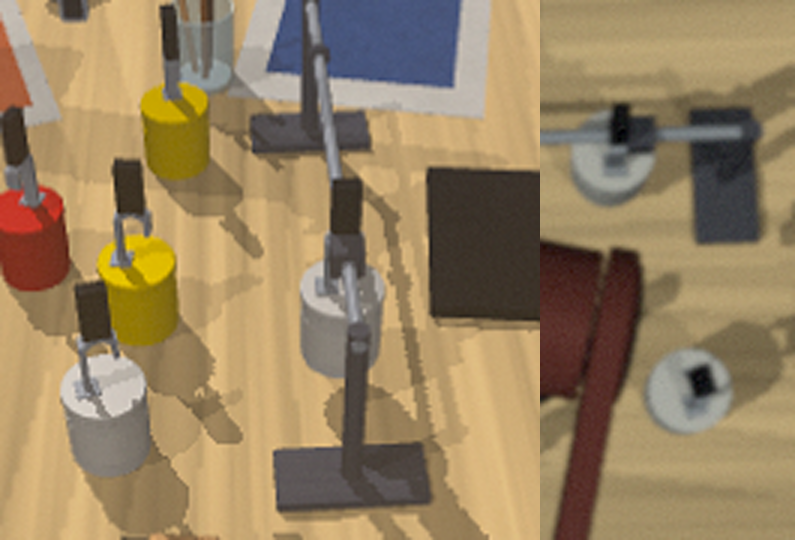

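The heavy tin hangs upright touching the block, and the light one stands in place. One numeric wrist check of the gap before I hand in.

```bash
python3 - <<'E'
from h import *
np.set_printoptions(precision=4,suppress=True)
manip.reach([.55,-.10,.40],[180,0,180]); manip.dwell(.5)
d=snap('wrist','we.png')
print([(round(r['conf'],2),atz(d,r['centre'],.177)) for r in place_of('wrist','stop')[:2]],[(round(r['conf'],2),atz(d,r['centre'],.223)) for r in place_of('wrist','tin_a_grip')[:3]],[(round(r['conf'],2),atz(d,r['centre'],.177)) for r in place_of('wrist','tin_a_seat')[:3]])
u=proj(d,[.629,-.115,.19]).astype(int);a,b=max(u[0]-60,0),max(u[1]-60,0)
cv2.imwrite('pics/wec.png',cv2.resize(d['pixels'][b:b+120,a:a+120,::-1],None,fx=5,fy=5,interpolation=2))
E
```

```text
[(0.65, array([ 0.6284, -0.1293,  0.177 ]))] [(0.92, array([ 0.6271, -0.1074,  0.223 ])), (0.91, array([ 0.4502, -0.0307,  0.223 ])), (0.51, array([0.4971, 0.184 , 0.223 ]))] [(0.79, array([ 0.449 , -0.0245,  0.177 ])), (0.77, array([0.4834, 0.191 , 0.177 ])), (0.62, array([ 0.6288, -0.1101,  0.177 ]))]
```

View pics/wec.png

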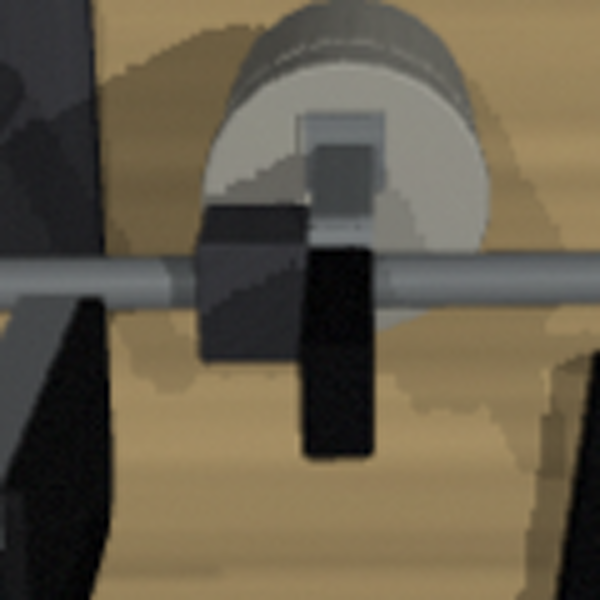

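The crop shows the hook flush against the block's face with no visible gap, and the tin hanging upright.

```bash
python3 -c "
from h import *
manip.hand_in(); print(readout.read_state()['clock'])"
```

```text
the job is handed in; nothing more can be done
the job is handed in; nothing more can be done
```

The job is handed in, with no verdict reported. The heavier tin hangs upright against the stop block, and the lighter one stands upright where it was.

- **Weighing:** I lifted the left tin first (about 5.2 N) and stood it back. The right tin weighed about 2.6 N, so the left was the heavier one. At each set-down the tin was still hanging, so I let it drop the last half millimetre or so.
- **Hooking and sliding:** I hooked the left tin on about 13 cm from the block, on the side towards the rail's middle, and slid it along. It met the block gently, with 3.6 N sideways at y = -0.1064, against a predicted -0.1066.
- **Last checks:** The close wrist picture shows no gap between hook and block, and the fingers are clear of everything. The last clock reading was 42 s, a few seconds before the handover.
- **Checks that disagreed:**
    - The first contact stop during the slide registered a vertical force, so I eased off and pressed again to confirm the side contact.
    - The networks put the hook 18 to 26 mm from the block's centre, where touching means 19 mm.
    - The last box fit of the lighter tin was poor, with the arm partly in the way. It still placed the tin within 3 mm of its start, and the picture shows it upright.
- **Not measured:** I did not separately check the squeegee, jar and pad at the end. The arm's paths stayed away from them.

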